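# Hang the connector bin on the louvered rail

## Task

Hang the blue lipped bin on the louvered rail: lift it over the rail's upstanding edge and lower it gently until its back lip catches, well clear of the orange stop, then with the lip still on the rail slide it gently sideways until it is fully home against the stop with the red plunger pressed in. Let go, leaving it hanging squarely and still, never force it against the rail or the stop, and leave the other things where they are.

Things in the scene. Friction and masses are not known exactly. Their poses are not given: they have to be found in the camera images.
- bin_blue: the blue plastic parts bin to hang, 0.25 to 0.5 kg, 100 mm wide, 110 mm deep, 70 mm high; walls 4 mm, a rim-high lip at its back and a raised grip fin in the middle. Origin: centre of its underside; x towards its back (the lip side), z up. Outer face of the back wall at x = +55 mm.
- lip (a point): roof of the blue bin's lip slot, 62 mm behind and 66 mm above the bin's origin. Set down with this point over the rail's edge, the lip has 2 mm of play either way. The lip is a flange 90 mm long and 4 mm thick, reaching 15 mm back from the rim, ending in a downturned tab 4 mm thick, its lower edge 16 mm below the rim. The slot between back wall and tab is 11 mm wide, 12 mm deep, open downwards.
- fin (a point): where to grip the blue bin: a fin on its middle, 14 mm thick (across the bin's y), 54 mm long (along x), its top 108 mm above the bin's underside, 38 mm above the rim. This point is 12 mm below the fin's top, straight above the bin's origin.
- stand: fixed steel stand with the louvered rail, 340 mm long. Origin: on the table right below the rail's upstanding edge, midway along it; y along the rail, z up. Bins hang on its -x side, their own x along the stand's x, leaning 4 degrees back, foot on the skirt. Pressing on against rail or stop, which do not give, soon exceeds the 40 N allowed between gripped bin and stand.
- rail_low (a point): middle of the rail's top edge if the rail were at its lowest, 138 mm above the table. It is clamped 0 to 16 mm higher in each run, not measured: feel for it. The edge is a round-topped tongue 4 mm thick, centred on the stand's x = 0, free for 16 mm above a 62 mm high black skirt whose front is at x = -5 mm. Nothing of the stand is higher than the edge.
- stop_zone (a point): mid-range of the orange stop's face, on the skirt at the stand's y = -85 mm. The real face, looking to +y, is up to 25 mm to either side along the rail, not measured: find it by feel. The stop is 34 mm out from the skirt, 24 mm along the rail, 36 mm high, its top 22 mm below the rail's edge. The bin needs its centre at y above +5 mm to hang clear of it.
- plunger (a joint): red sprung plunger, 14 mm across, in the stop's face, pointing to the stand's +y: 0 = free, standing 8 mm out of the face; 0.008 = pressed in flush, the bin's side wall against the stop. Its spring is weak (under 0.8 N), too weak to push a hanging bin back.
- bin_yellow: yellow bin, a bystander of the same shape; origin at the centre of its underside
- bin_grey: grey bin, a bystander of the same shape; origin at the centre of its underside
- jar: clear glass jar, 56 mm across, 75 mm high, bystander; origin under its centre
- bottle: amber glass bottle, 60 mm across, 130 mm high, bystander; origin under its centre
- dish: shallow glass dish, 90 mm across, bystander; origin under its centre
- collar: brass collar ring, 44 mm across, 12 mm high, bystander; origin under its centre
- screwdriver: screwdriver lying on the table, bystander
Not all that is in view belongs to the job. Of the things like the bin_blue, leave any that is pink; of the rest the smaller one is meant.

How it is judged:
By the outcome, as a careful person would: the job done as asked, in the order asked, and still so for the second after the job is handed in, with the robot touching nothing.
It also fails if it takes over 58 s, if anything falls off the work surface, if the arm or the gripper's body presses on something with over 40 N, if the wrist force passes 120 N, or if a joint passes its speed limit or range.

## Robot

A 7-joint arm with a two-finger parallel gripper is mounted at the origin on the work surface. World frame = base frame: x ahead of the robot, y to its left, z up, the work surface at z = 0. Lengths are in m, angles in rad, forces in N, time in s.
With the tool pointing down it reaches from about 0.4 to 0.875 m from the base axis. Payload 6.5 kg.
Tool frame: the origin (TCP) lies midway between the tips of the shut fingers; the grasp point (between the pads) lies 19 mm behind it; x points along the fingers, y is the direction in which the jaws open and shut, and the axes are right-handed (so a half turn about x gives the same grasp; the last joint's range is limited). The gripper opens to 85 mm and grips with 20 to 120 N. Pads are 22 mm wide; open, the fingers measure 114 mm over their backs; the gripper's body (76 mm by 85 mm) begins 54 mm behind the grasp point. The pads swing forward as they close: fully open they stand 13 mm farther back than shut.
Start: joints at [-1.415, 0.536, -0.004, 1.538, 0.003, 1.067, -0.071], TCP at [0.143, 0.634, 0.231] pointing down, gripper open.
Joint ranges: [-2.7, 2.7], [-0.37, 2.16], [-1.27, 1.26], [0.24, 2.4], [-1.31, 4.45], [0.19, 1.91], [-2.76, 2.76]. Speed limits (rad/s): [2.39, 2.39, 3.14, 3.14, 3.14, 3.14, 3.14].

## Interface

Orientations are given as [roll, pitch, yaw] about the fixed x, y, z axes, in that order (R = Rz(yaw) Ry(pitch) Rx(roll)).
In Python, from rig import r gives the robot as it stands.
- The arm moves only by the tool carry_out, never from a script. Its argument "plan" is a list that holds one entry, the list of rows, each a list of 4 numbers: the shift along the world's x, y, z as a fraction of full scale, then the turn about the world's z as a fraction of full scale. In form: [[[tx, ty, tz, spin], ...]]. A call has 1 to 20 rows; each row shifts and turns the commanded pose from where the row before left it; what a row does not reach is not made up. Full scale, the value 1, is 150 mm for a shift and 0.1 rad for a turn. A row lasts 1/12 s, in which the tool goes at most 41.7 mm and 7.16 degrees, less where a joint would pass 70% of its speed; a pose out of reach is approached as far as the arm can. A call with a number of a shift or a turn outside -1 to 1 is refused whole. A call with a gripper value outside its range is refused whole. "grip" is the gripper command: -1 is shut, 1 is fully open, values between are in proportion, set as the call begins (left out, the last holds). The fingers move at their own pace and stop on an object; "grip_force" is the grip in N (left out, the last holds). Time passes only in rows, so rows that do not move let the fingers close. It gives the time, the measured TCP pose, the force and the opening at its end, in the units of the state.
- r.get_obs(): the state, without advancing time (a new reading comes with each control period).
- r.read_camera(name): name is "side" or "top" or "wrist"; returns the picture (400x640x3 uint8, blue, green, red); there is no depth.
- r.calibration(name): a dict with "intrinsics" (3x3 intrinsics, pixels), "pose" (4x4, takes a point from camera to world coordinates). Camera axes: x right, y down, z forward; pixel columns grow to the right and rows downward; lengths in m; the calibration is good to about 2 mm. A picture is of the moment at which its call begins: read the wrist's pose just before it. calibration takes no time and is no camera call; for the wrist camera it gives the pose at the moment of the call.
- r.close_job(): hands the job in, once; it reports no verdict.
The state is a dict: "t": time; "qpos": joint angles; "joint_velocities": joint speeds; "tau": joint torques, N m; "ee_pos": TCP position; "orientation": TCP orientation; "force": force on the tool from outside, world axes, zero at the start; "moment": the same for the moment, N m; "width": opening from 0.0 (shut) to 1.0 (fully open).
Only numpy, scipy, OpenCV 4.12 (cv2) and the standard library are available. Lean on these libraries where they do the work, as an engineer would, in place of code of your own. Each camera call takes 0.05 s, during which the arm holds its last target.

## Working session

There is one attempt and no reset: what is moved stays moved. The work goes in short steps, Python scripts to look and compute and a tool call to move; the robot and the scene stay as the last step left them, time stands still between calls to the robot, and variables do not carry over. Pictures are saved under pics/ and viewed, and the job is handed in when it is done.

Besides the shell and the picture viewer there is one more tool, called after ">>>" in YAML: its name, and indented under it one key for each argument. carry_out: Moves the arm, as the interface text tells. Its arguments: {"type":"object","properties":{"plan":{"type":"array"},"grip":{"type":"number"},"grip_force":{"type":"number"}},"required":["plan"]}

```bash
mkdir -p pics; ls; python3 - <<'E'
from rig import r
import cv2
o=r.get_obs()
for k in o: print(k,o[k])
for c in ["side","top","wrist"]:
    cal=r.calibration(c); print(c,cal["intrinsics"],cal["pose"])
    cv2.imwrite(f"pics/{c}0.png",r.read_camera(c))
E
```

```text
pics
t 0.0
qpos [-1.41519778  0.53718468 -0.00443236  1.5388523   0.00259298  1.06728343
 -0.07117888]
joint_velocities [-2.02992410e-03  1.75736756e-03 -4.50901468e-05 -1.78237108e-03
  7.61480994e-04  1.25728985e-03  1.31297439e-04]
tau [ 6.33250438e-04 -5.83414543e+01  1.04901206e+00 -2.59097028e+01
  1.24785627e-02  9.54613904e-03 -8.00477210e-06]
ee_pos [0.14287266 0.63346945 0.23040926]
orientation [-1.4990942   1.56907432 -1.72080851]
force [ 0.49045543  0.485812   -0.206229  ]
moment [0.01275289 0.02411513 0.0264015 ]
width 1.0009038767332639
side [[508.62016432   0.         316.65019438]
 [  0.         508.62016432 206.68139422]
 [  0.           0.           1.        ]] [[ 0.97225742 -0.17071021  0.15991726  0.35070354]
 [-0.23337898 -0.75412243  0.61386775 -0.84184269]
 [ 0.0158037  -0.63415881 -0.7730413   1.11583513]
 [ 0.          0.          0.          1.        ]]
top [[386.37223403   0.         323.98181083]
 [  0.         386.37223403 197.3580101 ]
 [  0.           0.           1.        ]] [[-0.02620662 -0.98024308  0.19605285  0.33732221]
 [-0.99936752  0.02097449 -0.02871646 -0.00593446]
 [ 0.02403701 -0.19668141 -0.98017276  1.2460779 ]
 [ 0.          0.          0.          1.        ]]
wrist [[280.75323339   0.         317.477455  ]
 [  0.         280.75323339 199.20756741]
 [  0.           0.           1.        ]] [[ 0.21969724  0.94026142  0.26007997  0.07734804]
 [ 0.97556488 -0.21106001 -0.06104788  0.64865772]
 [-0.00250849  0.26713694 -0.96365531  0.37250848]
 [ 0.          0.          0.          1.        ]]
```

View pics/side0.png

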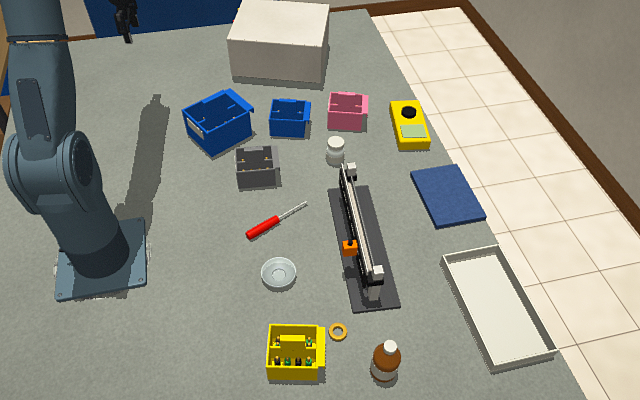

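View pics/top0.png

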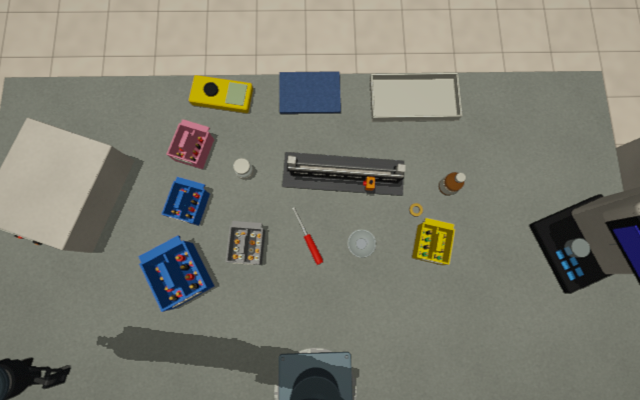

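View pics/wrist0.png

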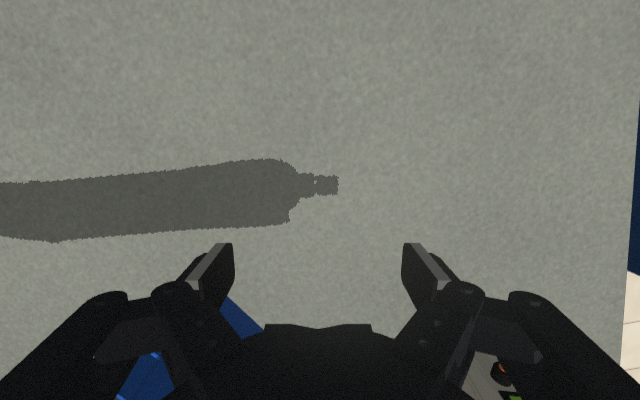

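```bash
python3 - <<'E'
import cv2
a=cv2.imread("pics/top0.png");s=cv2.imread("pics/side0.png")
cv2.imwrite("pics/t_bin.png",cv2.resize(a[165:235,150:230],None,fx=8,fy=8,interpolation=cv2.INTER_CUBIC))
cv2.imwrite("pics/t_rail.png",cv2.resize(a[145:202,275:415],None,fx=5.7,fy=5.7,interpolation=cv2.INTER_CUBIC))
cv2.imwrite("pics/s_bin.png",cv2.resize(s[85:150,255:330],None,fx=8,fy=8,interpolation=cv2.INTER_CUBIC))
cv2.imwrite("pics/s_rail.png",cv2.resize(s[150:320,310:410],None,fx=3.5,fy=3.5,interpolation=cv2.INTER_CUBIC))
E
```

```text
(no output)
```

View pics/t_bin.png

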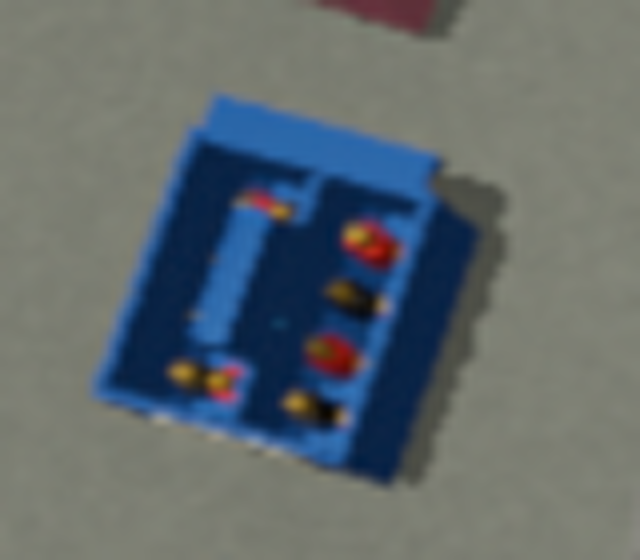

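View pics/t_rail.png

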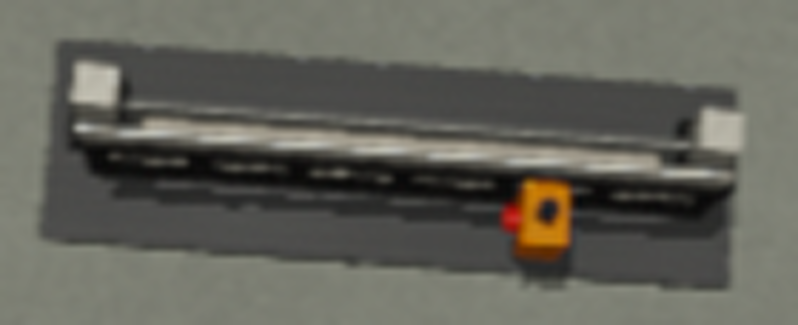

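View pics/s_bin.png

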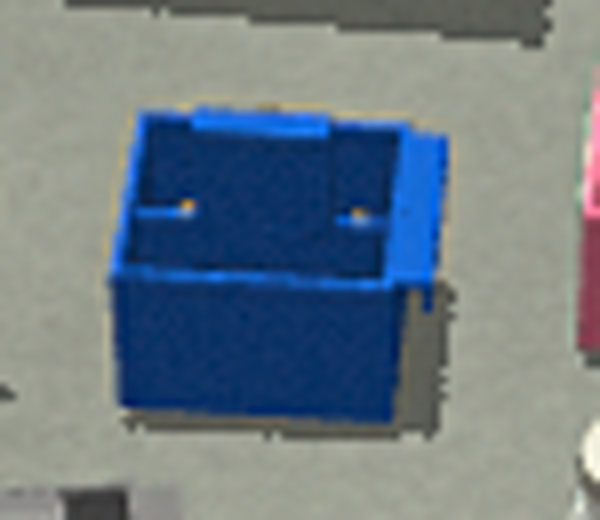

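View pics/s_rail.png

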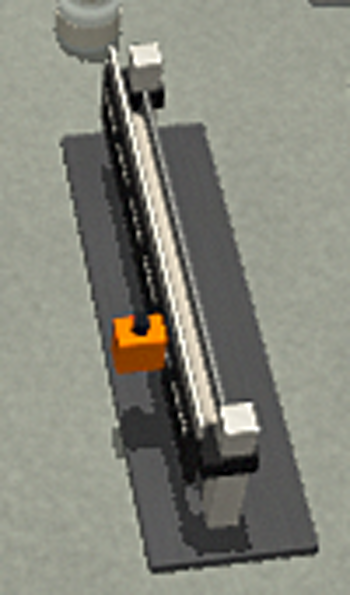

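```bash
cat > h.py <<'E'
import numpy as np
from rig import r
def proj(c,P):
    cal=r.calibration(c);T=np.linalg.inv(np.array(cal["pose"]));K=np.array(cal["intrinsics"])
    p=(T[:3,:3]@np.atleast_2d(P).T+T[:3,3:]);p=K@p;return (p[:2]/p[2]).T
E
python3 - <<'E'
from h import *
from scipy.optimize import least_squares
from scipy.spatial.transform import Rotation as R
o=r.get_obs();print(R.from_euler('xyz',o['orientation']).as_matrix().round(3))
def un(q,s,ox,oy): q=np.array(q,float);return (q+.5)/s-.5+[ox,oy]
top=un([(98,393),(345,468),(218,95),(440,155)],8,150,165)
tl=np.array([(-55,50,70),(-55,-50,70),(70,45,70),(70,-45,70)])/1e3
side=un([(115,275),(138,113),(430,285),(447,137),(192,112),(328,118)],8,255,85)
sl=np.array([(-55,-50,70),(-55,50,70),(70,-45,70),(70,45,70),(-27,0,108),(27,0,108)])/1e3
def pts(p,l):
    c,s=np.cos(p[2]),np.sin(p[2]);return l@np.array([[c,-s,0],[s,c,0],[0,0,1]]).T+[p[0],p[1],p[3] if len(p)>3 else 0]
def f(p,m): 
    a=(proj("top",pts(p,tl))-top).ravel();b=(proj("side",pts(p,sl))-side).ravel()
    return {'t':a,'s':b,'b':np.r_[a,b]}[m]
for m in 'tsb':
    q=least_squares(f,[.6,.25,-.2],args=(m,));print(m,q.x,np.abs(q.fun).max(),q.fun.round(1))
# rail: ends
t=un([(75,128),(730,178)],5.7,275,145); s=un([(112,50),(207,428)],3.5,310,150)
rl=np.array([(0,.17,0),(0,-.17,0)])
def g(p,m):
    p=list(p); P=pts(p if len(p)>3 else p+[.146],rl)
    a=(proj("top",P)-t).ravel();b=(proj("side",P)-s).ravel()
    return a if m=='t' else b if m=='s' else np.r_[a,b]
for m,p0 in (('t',[.6,0,0]),('s',[.6,0,0]),('b',[.6,0,0,.146])):
    q=least_squares(g,p0,args=(m,));print(m,q.x,q.fun.round(1))
E
```

```text
[[-0.     0.22   0.976]
 [-0.001  0.976 -0.22 ]
 [-1.    -0.001  0.   ]]
t [ 0.56921077  0.3923996  -0.2961341 ] 0.3932623033867628 [-0.3  0.4  0.1 -0.2  0.2 -0.2  0.1 -0. ]
s [ 0.57009667  0.39527995 -0.29310195] 0.7281867477752115 [-0.7 -0.1  0.1 -0.4  0.4 -0.4  0.1 -0.5 -0.1  0.6  0.3  0.7]
b [ 0.56965192  0.39348543 -0.2951458 ] 1.1225118210837763 [-0.7  0.3 -0.3 -0.3 -0.2 -0.3 -0.3 -0.2 -0.8  0.3  0.1 -0.1  0.3  0.
  0.2 -0.1 -0.2  1.   0.2  1.1]
t [ 0.63394213 -0.10301374 -0.09842319] [-0. -0.  0.  0.]
s [ 0.63566661 -0.11208158 -0.08692779] [-0.  -0.3  0.   0.2]
b [ 0.63792941 -0.10453596 -0.09033862  0.13570714] [ 0.7  0.1 -0.3 -0.9  0.1  0.3 -0.7 -0.3]
```

>>> carry_out:
  plan:
    - [[0.19, -0.107, 0, -0.049], [0.19, -0.107, 0, -0.049], [0.19, -0.107, 0, -0.049], [0.19, -0.107, 0, -0.049], [0.19, -0.107, 0, -0.049], [0.19, -0.107, 0, -0.049], [0.19, -0.107, 0, -0.049], [0.19, -0.107, 0, -0.049], [0.19, -0.107, 0, -0.049], [0.19, -0.107, 0, -0.049], [0.19, -0.107, 0, -0.049], [0.19, -0.107, 0, -0.049], [0.19, -0.107, 0, -0.049], [0.19, -0.107, 0, -0.049], [0.19, -0.107, 0, -0.049], [0, 0, -0.15, 0], [0, 0, -0.15, 0], [0, 0, 0, 0]]
  grip: 1
  grip_force: 40

```text
t: 1.65
ee_pos: [0.5683, 0.391, 0.1811]
orientation: [-2.205, 1.562, -2.501]
force: [-1.2, -1.0, -0.8]
width: 0.995
```

```bash
python3 - <<'E'
from h import *
import cv2
o=r.get_obs();print(o['t'],o['ee_pos'],o['orientation'],o['force'])
from scipy.spatial.transform import Rotation as R
M=R.from_euler('xyz',o['orientation']).as_matrix();print(M[:,0],np.arctan2(-M[0,1],M[1,1]))
q=proj("wrist",np.array([(.5697,.3935,.108),(.5697+.027*np.cos(-.295),.3935+.027*np.sin(-.295),.108),(.5697-.027*np.cos(-.295),.3935-.027*np.sin(-.295),.108)]))
im=r.read_camera("wrist");print(q)
for a in q: cv2.circle(im,tuple(int(v) for v in a.round()),2,(0,255,0),-1)
cv2.imwrite("pics/w1.png",im)
E
```

```text
1.65 [0.56828099 0.39096449 0.18113261] [-2.20462918  1.56233604 -2.50095222] [-1.24839193 -0.96820048 -0.76445648]
[-0.00678265 -0.00505673 -0.99996421] -0.2963059608006104
[[321.6784111  209.53910382]
 [321.58592969 240.67337548]
 [321.776888   176.38642885]]
```

View pics/w1.png

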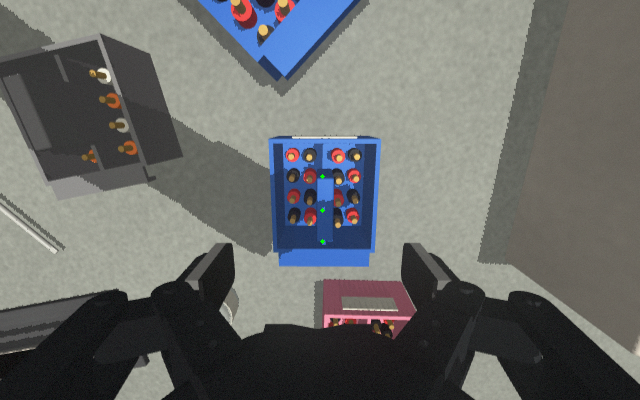

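```bash
python3 - <<'E'
import cv2
a=cv2.imread("pics/w1.png")
cv2.imwrite("pics/w1z.png",cv2.resize(a[125:275,255:395],None,fx=4,fy=4,interpolation=cv2.INTER_CUBIC))
E
```

```text
(no output)
```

View pics/w1z.png

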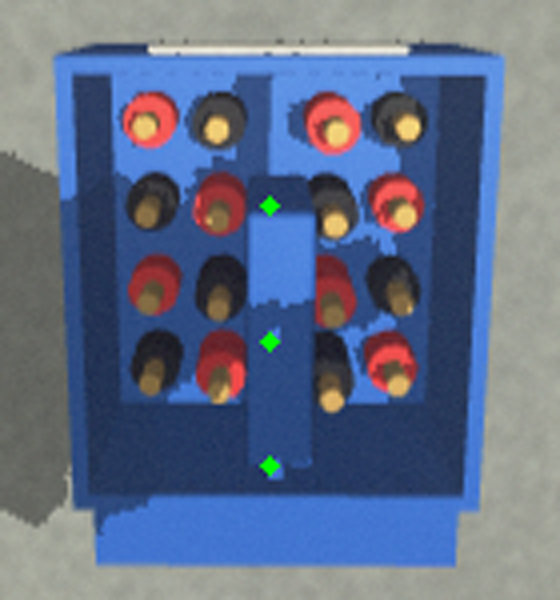

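>>> carry_out:
  plan:
    - [[0, 0.013, -0.14, 0], [0, 0, -0.14, 0], [0, 0, -0.14, 0], [0, 0, -0.14, 0], [0, 0, -0.14, 0], [0, 0, -0.023, 0], [0, 0, 0, 0], [0, 0, 0, 0]]
  grip: 0

```text
t: 2.37
ee_pos: [0.5712, 0.3962, 0.0796]
orientation: [0.968, 1.569, 0.673]
force: [-0.5, -0.8, 0.2]
width: 0.5
```

```bash
python3 - <<'E'
from h import *
import cv2
o=r.get_obs();print(o['t'],o['ee_pos'],o['orientation'],o['force'],o['width'])
cv2.imwrite("pics/w2.png",r.read_camera("wrist"))
E
```

```text
2.3667 [0.57120056 0.39622241 0.07963002] [0.96764659 1.56863648 0.67286184] [-0.52653272 -0.79217185  0.18857682] 0.5001875459477856
```

View pics/w2.png

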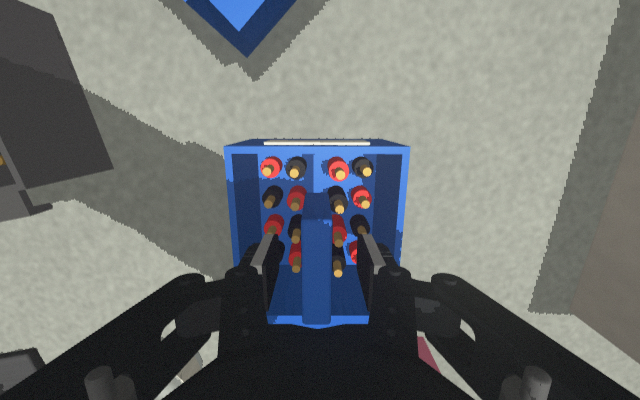

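>>> carry_out:
  plan:
    - [[0, -0.007, 0, 0], [0, 0, 0, 0], [0, 0, 0, 0], [0, 0, 0, 0], [0, 0, 0, 0], [0, 0, 0, 0], [0, 0, 0, 0], [0, 0, 0, 0]]
  grip: -1
  grip_force: 50

```text
t: 3.08
ee_pos: [0.5713, 0.395, 0.079]
orientation: [0.975, 1.568, 0.68]
force: [1.4, 1.3, 6.0]
width: 0.153
```

```bash
python3 - <<'E'
from h import *
import cv2
o=r.get_obs();print(o['t'],o['ee_pos'],o['orientation'],o['force'],o['moment'],o['width'],o['joint_velocities'].round(3) if hasattr(o['joint_velocities'],'round') else '')
cv2.imwrite("pics/w3.png",r.read_camera("wrist"))
E
```

```text
3.0833 [0.57131421 0.39499628 0.07903088] [0.97523583 1.56843539 0.68007376] [1.36612521 1.33445585 6.04302483] [-0.02168641  0.00964128 -0.06058722] 0.15303074018588758 [ 0.001 -0.    -0.001 -0.    -0.002  0.     0.   ]
```

View pics/w3.png

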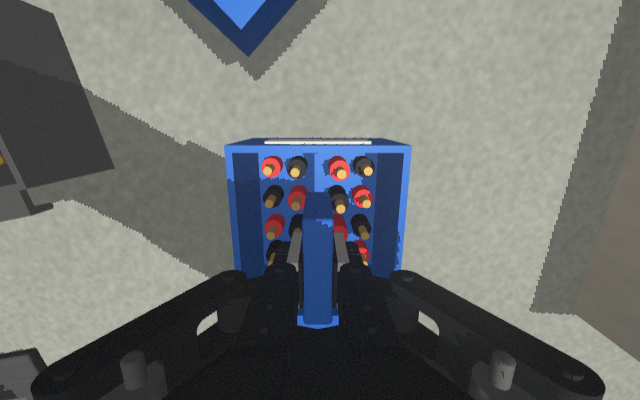

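>>> carry_out:
  plan:
    - [[0, 0, 0.03, 0], [0, 0, 0.1, 0], [0, 0, 0.18, 0], [0, 0, 0.2, 0], [0, 0, 0.2, 0], [0, 0, 0.15, 0], [0, -0.05, 0.03, 0.08], [0, -0.12, 0, 0.12], [0, -0.17, 0, 0.13], [0, -0.2, 0, 0.13], [0, -0.2, 0, 0.13], [0.01, -0.2, 0, 0.13], [0.01, -0.2, 0, 0.13], [0.01, -0.2, 0, 0.13], [0.01, -0.2, 0, 0.13], [0, -0.2, 0, 0.13], [0, -0.2, 0, 0.13], [0, -0.2, 0, 0.13], [0, -0.2, 0, 0.13], [0, -0.2, 0, 0.13]]

```text
t: 4.8
ee_pos: [0.5747, 0.011, 0.2102]
orientation: [-2.842, 1.568, -2.961]
force: [0.5, -0.4, -3.4]
width: 0.152
```

>>> carry_out:
  plan:
    - [[0, -0.18, 0, 0.1], [0, -0.16, 0, 0.1], [0, -0.14, 0, 0.08], [0, -0.1, 0, 0.05], [0, -0.06, 0, 0], [0, -0.03, 0, 0], [0, 0, 0, 0], [0, 0, 0, 0], [0, 0, 0, 0], [0, 0, 0, 0]]

```text
t: 5.63
ee_pos: [0.5765, -0.0858, 0.2112]
orientation: [1.984, 1.57, 1.9]
force: [-0.5, 0.0, -2.8]
width: 0.156
```

```bash
python3 - <<'E'
from h import *
import cv2
from scipy.spatial.transform import Rotation as R
o=r.get_obs();print(o['t'],o['ee_pos'],o['force'],o['moment'],o['width'])
M=R.from_euler('xyz',o['orientation']).as_matrix();print(M[:,0],np.arctan2(-M[0,1],M[1,1]))
print(r.calibration("wrist")["pose"].tolist())
cv2.imwrite("pics/w4.png",r.read_camera("wrist"))
a=r.read_camera("top");s=r.read_camera("side")
cv2.imwrite("pics/top4.png",a);cv2.imwrite("pics/side4.png",s)
cv2.imwrite("pics/t4z.png",cv2.resize(a[135:235,270:420],None,fx=5.3,fy=5.3,interpolation=cv2.INTER_CUBIC))
cv2.imwrite("pics/s4z.png",cv2.resize(s[120:320,250:420],None,fx=3,fy=3,interpolation=cv2.INTER_CUBIC))
E
```

```text
5.6333 [ 0.57652355 -0.08581638  0.21120659] [-0.53316625  0.01521955 -2.78965001] [-0.02189261  0.04773903 -0.01149474] 0.15608829606700117
[-2.11534183e-04  6.19446485e-04 -9.99999786e-01] -0.08428913217305857
[[0.08393530245776083, 0.9603912629361014, 0.2657131669250197, 0.5095915835971231], [0.9964710992500719, -0.08077258208818924, -0.02282845465990055, -0.0801070918567504], [-0.00046190981433756536, 0.2666916047775144, -0.9637818085959687, 0.3532704423121009], [0.0, 0.0, 0.0, 1.0]]
```

View pics/w4.png

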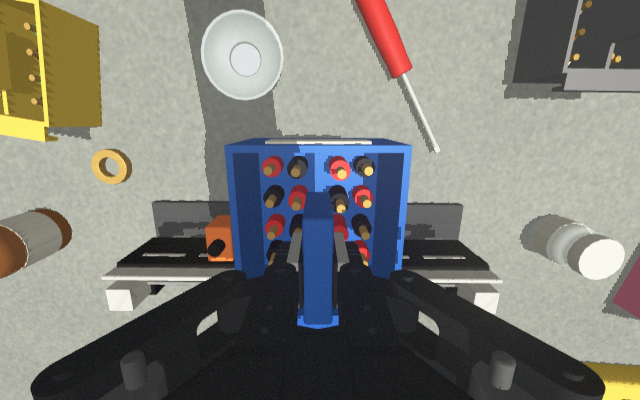

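View pics/t4z.png

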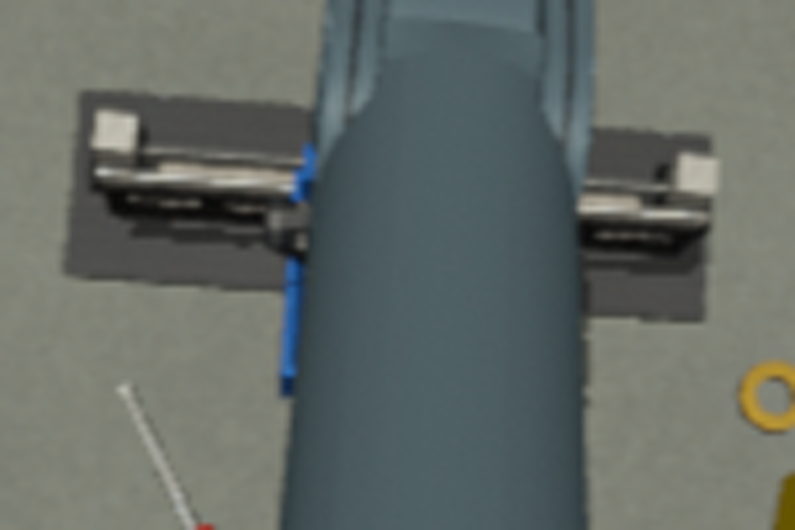

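View pics/s4z.png

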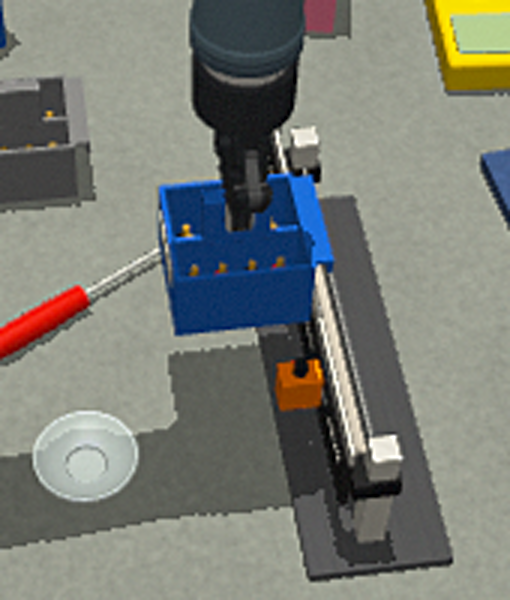

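```bash
python3 - <<'E'
import cv2
a=cv2.imread("pics/w4.png")
cv2.imwrite("pics/w4l.png",cv2.resize(a[195:320,90:240],None,fx=5,fy=5,interpolation=cv2.INTER_CUBIC))
cv2.imwrite("pics/w4r.png",cv2.resize(a[195:320,390:520],None,fx=5,fy=5,interpolation=cv2.INTER_CUBIC))
cv2.imwrite("pics/w4b.png",cv2.resize(a[130:340,220:420],None,fx=2.8,fy=2.8,interpolation=cv2.INTER_CUBIC))
E
```

```text
(no output)
```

View pics/w4l.png

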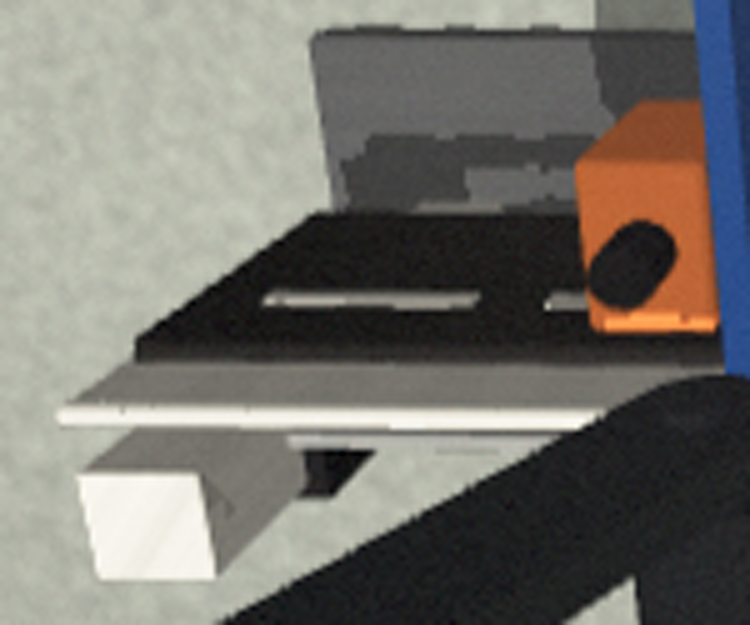

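View pics/w4r.png

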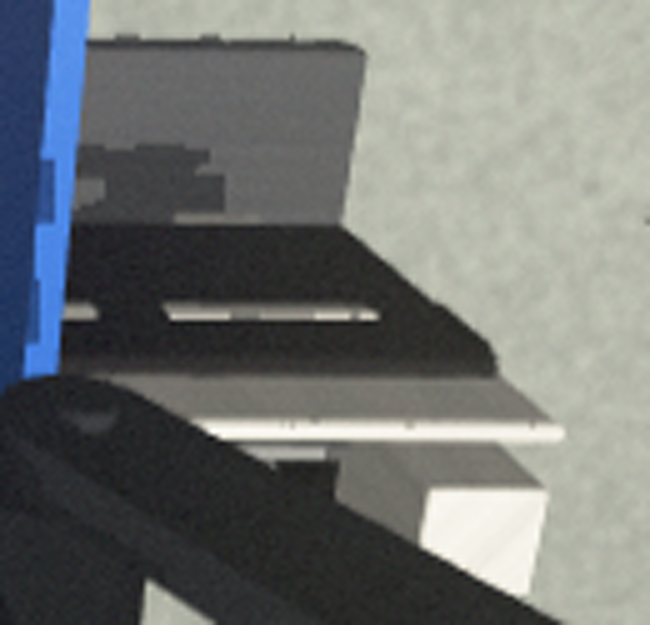

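View pics/w4b.png

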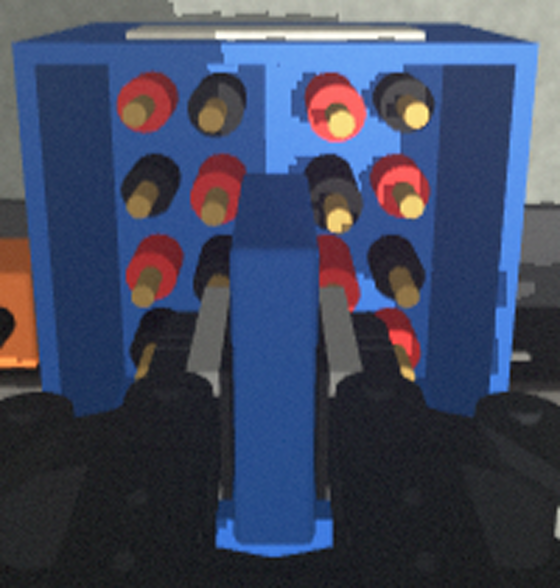

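```bash
cat > fit4.py <<'E'
import numpy as np
from scipy.optimize import least_squares
from scipy.spatial.transform import Rotation as R
import h
def un(q,s,ox,oy): q=np.array(q,float);return (q+.5)/s-.5+[ox,oy]
def pts(p,l,off=(0,0,0)): return (R.from_euler('ZY',[p[3],p[4] if len(p)>4 else 0]).as_matrix()@np.array(l).T).T+p[:3]
rl=np.array([(0,.17,0),(0,-.17,0)])
# wrist: image right = +y
w=np.array([un((60,412),5,90,195),un((563,430),5,390,195)])[::-1]
bl=np.array([(-55,-50,70),(-55,50,70),(-27,-7,108),(-27,7,108),(27,-7,108),(27,7,108)])/1e3
bq=un([(13,43),(537,43),(232,248),(320,248),(237,545),(315,545)],2.8,220,130)
t=un([(75,128),(730,178)],5.7,275,145); s=un([(112,50),(207,428)],3.5,310,150)
f=lambda p:(h.proj("wrist",pts(p,rl))-w).ravel()
q=least_squares(f,[.63,-.1,.146,-.09]);print('rail wrist',q.x,q.fun.round(2))
g=lambda p:np.r_[f(p),(h.proj("top",pts(p,rl))-t).ravel(),(h.proj("side",pts(p,rl))-s).ravel()]
q2=least_squares(g,q.x);print('rail all',q2.x,q2.fun.round(1))
fb=lambda p:(h.proj("wrist",pts(p,bl))-bq).ravel()
b=least_squares(fb,[.576,-.085,.13,-.09]);print('bin',b.x,b.fun.round(1))
b=least_squares(fb,[.576,-.085,.13,-.09,0]);print('bin',b.x,b.fun.round(1))
for S in (q.x,q2.x):
    c,sn=np.cos(S[3]),np.sin(S[3]);d=b.x[:2]-S[:2];print('bin in stand',c*d[0]+sn*d[1],-sn*d[0]+c*d[1])
E
python3 fit4.py
```

```text
rail wrist [ 0.63670528 -0.10480805  0.14174927 -0.09453393] [ 0. -0. -0. -0.]
rail all [ 0.63683892 -0.10507216  0.14136185 -0.09353194] [-0.6 -0.3  0.1  0.1  0.8 -0.3  0.3 -0.8  0.  -1.  -1.1 -1.3]
bin [ 0.57654642 -0.0862138   0.13102251 -0.08371433] [ 0.2  0.2  0.1 -0.  -0.6  0.   0.4  0.  -0.6 -0.1  0.6 -0.1]
bin [ 5.76528047e-01 -8.62122545e-02  1.31017760e-01 -8.37140846e-02
  2.13212159e-04] [ 0.2  0.2  0.1 -0.  -0.6  0.1  0.4  0.  -0.6 -0.1  0.6 -0.1]
bin in stand -0.06166385615924248 0.012832440015225061
bin in stand -0.06180869290661693 0.013144698592647698
```

>>> carry_out:
  plan:
    - [[0.003, 0.033, 0, -0.025], [0.003, 0.033, 0, -0.025], [0.003, 0.034, 0, -0.025], [0.002, 0.033, 0, -0.025], [0, 0, -0.03, 0], [0, 0, -0.06, 0], [0, 0, -0.06, 0], [0, 0, -0.05, 0], [0, 0, -0.03, 0], [0, 0, 0, 0], [0, 0, 0, 0], [0, 0, 0, 0]]

```text
t: 6.78
ee_pos: [0.5784, -0.0675, 0.177]
orientation: [-0.055, 1.57, -0.151]
force: [0.2, 0.4, -3.7]
width: 0.155
```

```bash
python3 - <<'E'
from h import *
import cv2
from scipy.spatial.transform import Rotation as R
o=r.get_obs();print(o['t'],o['ee_pos'],o['force'],o['moment'],o['width'])
M=R.from_euler('xyz',o['orientation']).as_matrix();print(M[:,0],np.arctan2(-M[0,1],M[1,1]))
S=np.array([.6367,-.1049]);a=-.0941;c,s=np.cos(a),np.sin(a);d=o['ee_pos'][:2]-S
print('tcp in stand',c*d[0]+s*d[1],-s*d[0]+c*d[1])
a=r.read_camera("wrist");s=r.read_camera("side")
cv2.imwrite("pics/w5.png",a)
cv2.imwrite("pics/s5z.png",cv2.resize(s[120:320,250:420],None,fx=3,fy=3,interpolation=cv2.INTER_CUBIC))
E
```

```text
6.7833 [ 0.57839953 -0.06752109  0.17704639] [ 0.24319652  0.39962139 -3.69111112] [ 0.02985394 -0.01249682  0.05596634] 0.15486604173606972
[ 4.98879798e-04 -7.61193268e-05 -9.99999873e-01] -0.09651740488462092
tcp in stand -0.061554706572744006 0.031735560466836524
```

View pics/w5.png

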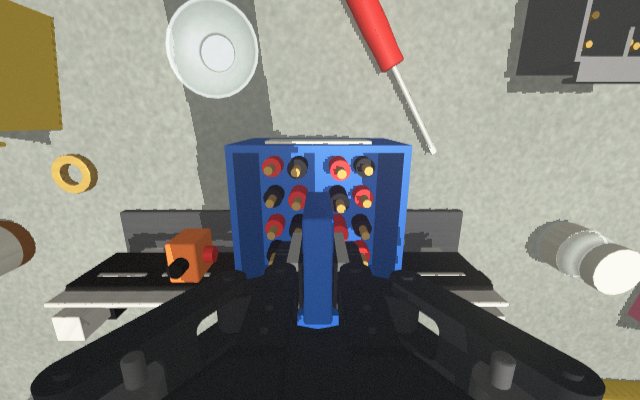

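View pics/s5z.png

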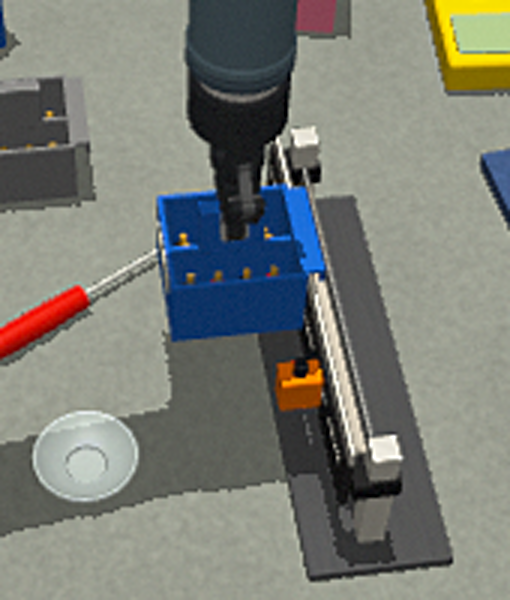

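>>> carry_out:
  plan:
    - [[-0.003, 0, -0.01, 0], [0, 0, -0.012, 0], [0, 0, -0.012, 0], [0, 0, -0.012, 0], [0, 0, -0.012, 0], [0, 0, -0.012, 0], [0, 0, -0.012, 0], [0, 0, -0.012, 0], [0, 0, -0.01, 0], [0, 0, -0.01, 0], [0, 0, 0, 0], [0, 0, 0, 0]]

```text
t: 7.88
ee_pos: [0.5777, -0.0673, 0.1597]
orientation: [-3.052, 1.571, 3.135]
force: [0.2, 0.9, -2.5]
width: 0.155
```

```bash
cat >st.py <<'E'
from h import *
from scipy.spatial.transform import Rotation as R
o=r.get_obs();print(o['t'],np.round(o['ee_pos'],5),'M',o['moment'].round(3),o['width'])
M=R.from_euler('xyz',o['orientation']).as_matrix();print(M[:,0].round(4),np.arctan2(-M[0,1],M[1,1]))
S=np.array([.6367,-.1049]);a=-.0941;c,s=np.cos(a),np.sin(a);d=o['ee_pos'][:2]-S;F=o['force']
print('tcp in stand mm',1e3*(c*d[0]+s*d[1]),1e3*(-s*d[0]+c*d[1]),'F stand',c*F[0]+s*F[1],-s*F[0]+c*F[1],F[2])
E
python3 st.py
```

```text
7.8833 [ 0.57767 -0.06734  0.15969] M [-0.004 -0.079  0.013] 0.15489723648848847
[-1.e-04  0.e+00 -1.e+00] -0.09630628567448182
tcp in stand mm -62.29855950067518 31.849607503775896 F stand 0.1343731453917305 0.9279777096693543 -2.5088768588136556
```

>>> carry_out:
  plan:
    - [[0, 0, -0.006, 0], [0, 0, -0.006, 0], [0, 0, -0.006, 0], [0, 0, -0.006, 0], [0, 0, 0, 0], [0, 0, 0, 0]]

```text
t: 8.38
ee_pos: [0.5776, -0.0673, 0.1561]
orientation: [3.037, 1.571, 2.941]
force: [-0.4, -0.3, -4.0]
width: 0.156
```

>>> carry_out:
  plan:
    - [[0, 0, -0.006, 0], [0, 0, -0.004, 0], [0, 0, 0, 0], [0, 0, 0, 0]]

```text
t: 8.72
ee_pos: [0.5777, -0.0673, 0.1547]
orientation: [0.595, 1.571, 0.499]
force: [0.3, 0.3, -2.4]
width: 0.156
```

>>> carry_out:
  plan:
    - [[0, 0, -0.005, 0], [0, 0, -0.004, 0], [0, 0, 0, 0], [0, 0, 0, 0]]

```text
t: 9.05
ee_pos: [0.5777, -0.0673, 0.1542]
orientation: [0.903, 1.571, 0.806]
force: [-4.1, 1.0, 6.5]
width: 0.153
```

>>> carry_out:
  plan:
    - [[0, 0, -0.004, 0], [0, 0, 0, 0], [0, 0, 0, 0]]

```text
t: 9.3
ee_pos: [0.5775, -0.0673, 0.1537]
orientation: [2.182, 1.57, 2.086]
force: [-5.8, 1.7, 7.4]
width: 0.151
```

>>> carry_out:
  plan:
    - [[0, 0, 0.004, 0], [0, 0, 0, 0], [0, 0, 0, 0]]

```text
t: 9.55
ee_pos: [0.5775, -0.0672, 0.1538]
orientation: [2.323, 1.571, 2.227]
force: [-5.3, 1.0, 7.1]
width: 0.149
```

```bash
python3 st.py; python3 - <<'E'
from h import *
import cv2
a=r.read_camera("wrist");s=r.read_camera("side")
cv2.imwrite("pics/w6.png",a)
cv2.imwrite("pics/w6l.png",cv2.resize(a[220:330,20:260],None,fx=3.3,fy=3.3,interpolation=cv2.INTER_CUBIC))
cv2.imwrite("pics/s6z.png",cv2.resize(s[160:280,290:400],None,fx=5,fy=5,interpolation=cv2.INTER_CUBIC))
E
```

```text
9.55 [ 0.57752 -0.06721  0.1538 ] M [ 0.059  0.62  -0.024] 0.14944960919040615
[-2.e-04  2.e-04 -1.e+00] -0.09622255864767666
tcp in stand mm -62.45574793476864 31.958615440331066 F stand -5.380171080294882 0.503368861047838 7.104687123731061
```

View pics/w6l.png

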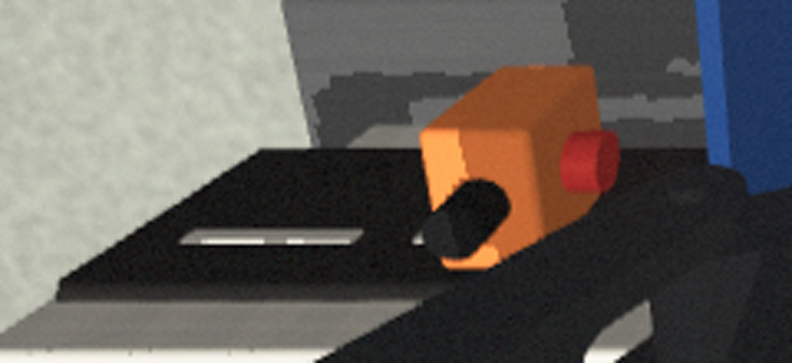

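View pics/s6z.png

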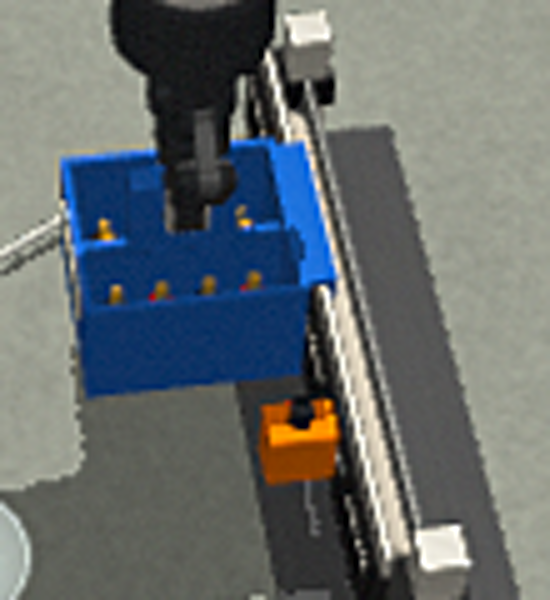

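>>> carry_out:
  plan:
    - [[-0.003, 0, 0.004, 0], [0, 0, 0, 0], [0, 0, 0, 0]]

```text
t: 9.9
ee_pos: [0.5775, -0.0673, 0.154]
orientation: [0.108, 1.57, 0.012]
force: [-1.6, 1.7, 2.4]
width: 0.153
```

```bash
python3 st.py; python3 - <<'E'
from h import *
cal=r.calibration("wrist");T=np.array(cal["pose"]);K=np.array(cal["intrinsics"])
S=np.array([.6367,-.1049,0]);a=-.0941;c,s=np.cos(a),np.sin(a);Rm=np.array([[c,s,0],[-s,c,0],[0,0,1]])
def ray(u,v):
    d=Rm@(T[:3,:3]@np.linalg.inv(K)@[u,v,1]);o=Rm@(T[:3,3]-S);return o,d
def f(x,y): return (x+.5)/3.3-.5+20,(y+.5)/3.3-.5+220
o,d=ray(*f(607,160)); 
for X in(-.018,-.022,-.026): print('plunger tip',(o+d*(X-o[0])/d[0]).round(4))
for z in (.118,.120,.122):
  for q in ((525,132),(592,70)):
    o,d=ray(*f(*q)); print('stop corner' ,z,(o+d*(z-o[2])/d[2]).round(4))
E
```

```text
9.9 [ 0.57752 -0.06729  0.15395] M [0.029 0.032 0.027] 0.15291009850909734
[ 6.e-04  0.e+00 -1.e+00] -0.09614713932323588
tcp in stand mm -62.45164860451789 31.88752782091376 F stand -1.766084859966577 1.5498208478019122 2.4472759073774615
plunger tip [-0.018  -0.0583  0.0967]
plunger tip [-0.022  -0.0551  0.1038]
plunger tip [-0.026  -0.0519  0.1109]
stop corner 0.118 [-0.0366 -0.0653  0.118 ]
stop corner 0.118 [-0.0508 -0.0495  0.118 ]
stop corner 0.12 [-0.0376 -0.0642  0.12  ]
stop corner 0.12 [-0.0517 -0.0486  0.12  ]
stop corner 0.122 [-0.0387 -0.0631  0.122 ]
stop corner 0.122 [-0.0526 -0.0476  0.122 ]
```

>>> carry_out:
  plan:
    - [[0, -0.004, 0, 0], [-0.001, -0.008, 0, 0], [-0.001, -0.01, 0, 0], [-0.001, -0.01, 0, 0], [-0.001, -0.01, 0, 0], [-0.001, -0.01, 0, 0], [-0.001, -0.01, 0, 0], [-0.001, -0.01, 0, 0]]

```text
t: 10.57
ee_pos: [0.5764, -0.0782, 0.154]
orientation: [0.311, 1.57, 0.215]
force: [0.0, 2.7, 0.9]
width: 0.155
```

```bash
python3 st.py
```

```text
10.5667 [ 0.57635 -0.07821  0.15396] M [ 0.608 -0.342  0.175] 0.15529040133390842
[ 4.e-04  1.e-04 -1.e+00] -0.09621030331049571
tcp in stand mm -62.59065717377053 20.902824183793197 F stand -0.21599812500939802 2.6971952307491693 0.9483286043275478
```

>>> carry_out:
  plan:
    - [[-0.001, -0.01, 0, 0], [-0.001, -0.01, 0, 0], [-0.001, -0.01, 0, 0], [-0.001, -0.01, -0.001, 0], [-0.001, -0.01, 0, 0], [-0.001, -0.01, 0, 0], [-0.001, -0.01, 0, 0], [-0.001, -0.01, 0, 0], [0, -0.01, 0, 0], [-0.001, -0.01, 0, 0], [-0.001, -0.01, 0, 0], [-0.001, -0.01, 0, 0]]

```text
t: 11.57
ee_pos: [0.5747, -0.0962, 0.1538]
orientation: [0.45, 1.57, 0.354]
force: [0.3, 4.5, 2.9]
width: 0.154
```

```bash
python3 st.py
```

```text
11.5667 [ 0.57465 -0.09619  0.15383] M [ 0.895 -0.482  0.304] 0.15398207221195495
[ 3.e-04  1.e-04 -1.e+00] -0.09617116234386122
tcp in stand mm -62.59312032403358 2.8420076701091364 F stand -0.12817838005698629 4.529807941139229 2.8582384035051214
```

>>> carry_out:
  plan:
    - [[-0.001, -0.008, 0.001, 0], [0, -0.006, 0, 0], [-0.001, -0.006, 0, 0], [0, -0.006, 0, 0], [-0.001, -0.006, 0, 0], [-0.001, -0.006, 0, 0], [0, -0.006, 0, 0], [-0.001, -0.006, 0, 0], [0, -0.006, 0, 0], [-0.001, -0.006, 0, 0], [-0.001, -0.006, 0, 0]]

```text
t: 12.48
ee_pos: [0.5735, -0.1064, 0.1539]
orientation: [0.082, 1.571, -0.014]
force: [-0.1, 3.8, 1.7]
width: 0.15
```

```bash
python3 st.py; python3 - <<'E'
from h import *
import cv2
a=r.read_camera("wrist");s=r.read_camera("side")
cv2.imwrite("pics/w7.png",a)
cv2.imwrite("pics/s7z.png",cv2.resize(s[160:280,290:400],None,fx=5,fy=5,interpolation=cv2.INTER_CUBIC))
E
```

```text
12.4833 [ 0.57355 -0.10638  0.15386] M [ 0.875 -0.485  0.294] 0.15044072478310763
[ 2.e-04 -0.e+00 -1.e+00] -0.09618041464392618
tcp in stand mm -62.73379954864686 -7.408879599401065 F stand -0.48357173332965775 3.7298780509872937 1.7132954694650084
```

View pics/w7.png

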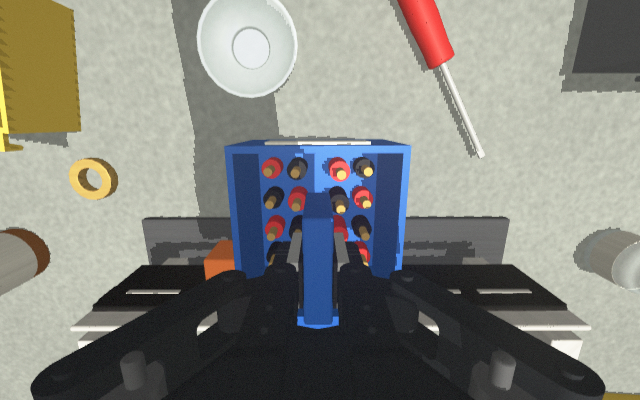

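View pics/s7z.png

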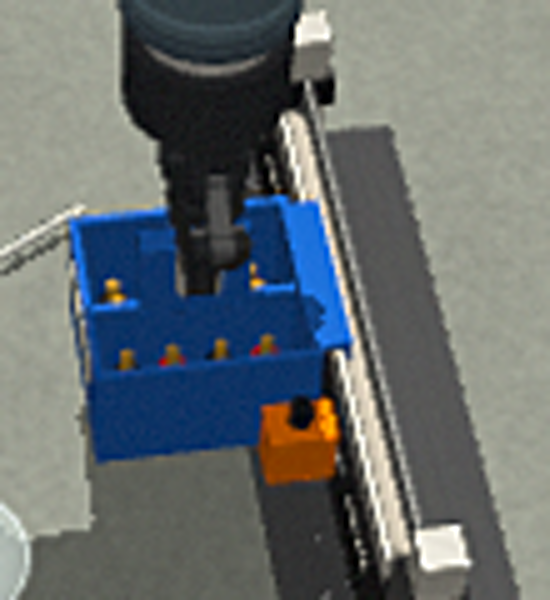

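>>> carry_out:
  plan:
    - [[0, -0.005, 0, 0], [-0.001, -0.005, 0, 0], [0, -0.005, 0, 0], [-0.001, -0.005, 0, 0]]

```text
t: 12.92
ee_pos: [0.5733, -0.1092, 0.1539]
orientation: [1.037, 1.571, 0.941]
force: [0.4, 4.9, 2.9]
width: 0.151
```

>>> carry_out:
  plan:
    - [[0, -0.005, 0, 0], [0, -0.005, 0, 0]]

```text
t: 13.08
ee_pos: [0.5731, -0.1108, 0.1539]
orientation: [2.447, 1.571, 2.35]
force: [0.0, 3.8, 3.2]
width: 0.156
```

>>> carry_out:
  plan:
    - [[-0.001, -0.004, 0, 0], [0, -0.004, 0, 0]]

```text
t: 13.25
ee_pos: [0.573, -0.112, 0.1539]
orientation: [1.712, 1.571, 1.615]
force: [0.7, 4.5, 3.1]
width: 0.157
```

>>> carry_out:
  plan:
    - [[0, -0.004, 0, 0], [0, -0.003, 0, 0]]

```text
t: 13.42
ee_pos: [0.5729, -0.1131, 0.1539]
orientation: [2.905, 1.571, 2.809]
force: [0.3, 5.4, 3.6]
width: 0.152
```

>>> carry_out:
  plan:
    - [[-0.001, -0.004, 0, 0], [0, -0.003, 0, 0]]

```text
t: 13.58
ee_pos: [0.5729, -0.1132, 0.1539]
orientation: [1.788, 1.57, 1.692]
force: [0.5, 8.7, 4.2]
width: 0.155
```

```bash
python3 st.py
```

```text
13.5833 [ 0.57291 -0.11322  0.15391] M [ 1.55  -0.383  0.238] 0.15504628145863375
[-1.0e-04  1.2e-03 -1.0e+00] -0.09575615966511163
tcp in stand mm -62.72938157787082 -14.281164795736514 F stand -0.33988894297040856 8.703549472049591 4.218858893017167
```

>>> carry_out:
  plan:
    - [[0, -0.001, 0, 0], [0, 0, 0, 0], [0, 0, 0, 0]]

```text
t: 13.83
ee_pos: [0.5729, -0.1133, 0.1539]
orientation: [1.767, 1.57, 1.671]
force: [0.2, 6.8, 3.6]
width: 0.155
```

```bash
python3 st.py; python3 - <<'E'
from h import *
import cv2
s=r.read_camera("side")
cv2.imwrite("pics/s8z.png",cv2.resize(s[160:280,290:400],None,fx=5,fy=5,interpolation=cv2.INTER_CUBIC))
E
```

```text
13.8333 [ 0.57292 -0.11327  0.15395] M [ 1.451 -0.365  0.242] 0.15485478850617695
[-1.0e-04  1.2e-03 -1.0e+00] -0.0956237467083796
tcp in stand mm -62.71042486264372 -14.329650255753917 F stand -0.42072013002214304 6.749811446853984 3.6414088574543437
```

View pics/s8z.png

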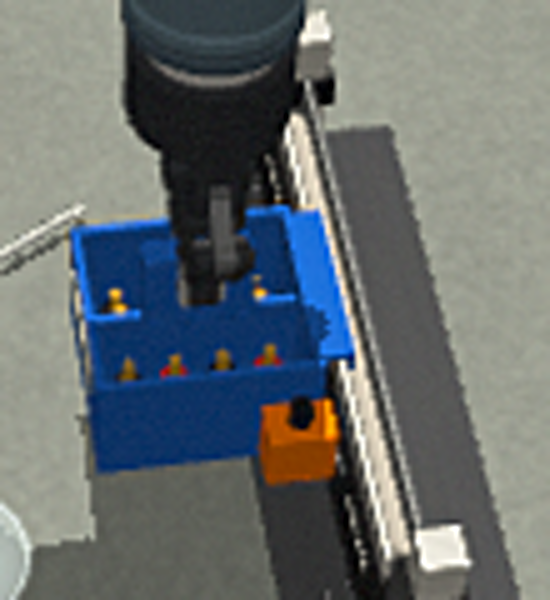

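>>> carry_out:
  plan:
    - [[0, -0.003, 0, 0], [0, -0.002, 0, 0], [0, 0, 0, 0]]

```text
t: 14.13
ee_pos: [0.5729, -0.1133, 0.154]
orientation: [1.834, 1.569, 1.738]
force: [-1.4, 9.0, 4.7]
width: 0.151
```

```bash
python3 st.py
```

```text
14.1333 [ 0.57291 -0.11328  0.15395] M [ 1.714 -0.3    0.238] 0.1513097623174503
[-3.0e-04  2.1e-03 -1.0e+00] -0.09516085898148999
tcp in stand mm -62.72264592346899 -14.332434793298068 F stand -2.189876982834657 8.81786745432757 4.672244174825322
```

>>> carry_out:
  plan:
    - [[0, 0.003, 0.002, 0], [0, 0, 0, 0], [0, 0, 0, 0]]
  grip_force: 20

```text
t: 14.38
ee_pos: [0.5729, -0.1133, 0.154]
orientation: [1.794, 1.569, 1.698]
force: [1.2, 7.0, 1.2]
width: 0.155
```

```bash
python3 st.py
```

```text
14.3833 [ 0.57294 -0.11329  0.15401] M [ 1.55  -0.476  0.244] 0.15457533798201428
[-2.0e-04  1.4e-03 -1.0e+00] -0.09539923199821589
tcp in stand mm -62.68918390272449 -14.347083042908485 F stand 0.5565865389846982 7.120906876381829 1.1940448114608526
```

Now open partly and check before rising.

>>> carry_out:
  plan:
    - [[0, 0, 0, 0], [0, 0, 0, 0], [0, 0, 0, 0], [0, 0, 0, 0], [0, 0, 0, 0], [0, 0, 0, 0]]
  grip: 0

```text
t: 14.88
ee_pos: [0.5727, -0.1151, 0.1541]
orientation: [-2.155, 1.57, -2.252]
force: [0.4, -0.1, -0.2]
width: 0.501
```

```bash
python3 st.py; python3 - <<'E'
from h import *
import cv2
a=r.read_camera("wrist");s=r.read_camera("side")
cv2.imwrite("pics/w9.png",a)
cv2.imwrite("pics/s9z.png",cv2.resize(s[160:280,290:400],None,fx=5,fy=5,interpolation=cv2.INTER_CUBIC))
E
```

```text
14.8833 [ 0.57267 -0.11509  0.1541 ] M [0.004 0.017 0.05 ] 0.5009190134458138
[-3.e-04 -4.e-04 -1.e+00] -0.0968617464733409
tcp in stand mm -62.78680687404275 -16.161416692944197 F stand 0.42945936798067197 -0.09748744458539214 -0.1847078585849472
```

View pics/w9.png

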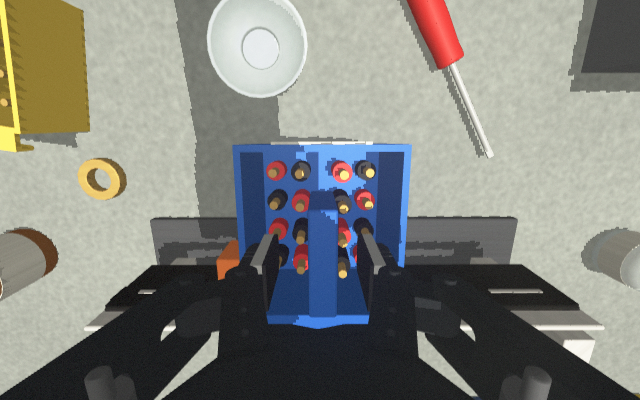

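View pics/s9z.png

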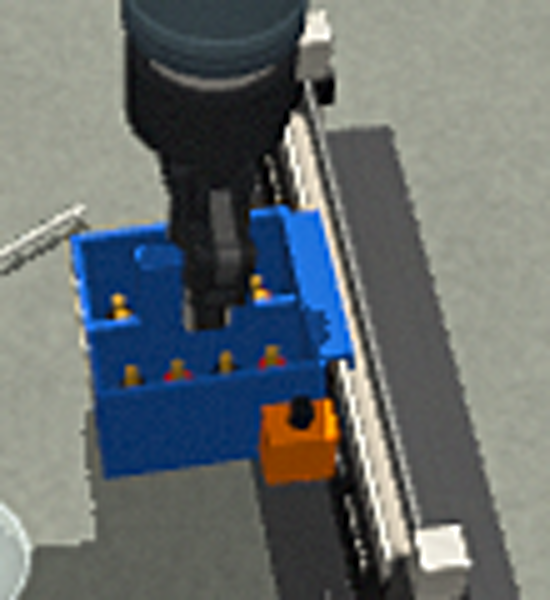

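>>> carry_out:
  plan:
    - [[0, 0, 0.04, 0], [0, 0, 0.08, 0], [0, 0, 0.12, 0], [0, 0, 0.15, 0], [0, 0, 0.18, 0], [0, 0, 0.18, 0], [0, 0.1, 0.15, 0], [0, 0.2, 0.05, 0], [0, 0.25, 0, 0], [0, 0.25, 0, 0], [0, 0.25, 0, 0], [0, 0.25, 0, 0], [0, 0.2, 0, 0], [0, 0.1, 0, 0], [0, 0, 0, 0], [0, 0, 0, 0], [0, 0, 0, 0]]

```text
t: 16.4
ee_pos: [0.5732, 0.1237, 0.2974]
orientation: [-0.735, 1.57, -0.833]
force: [0.7, 0.2, -0.5]
width: 0.501
```

```bash
python3 st.py; python3 - <<'E'
from h import *
import cv2
a=r.read_camera("top");s=r.read_camera("side");w=r.read_camera("wrist")
cv2.imwrite("pics/top10.png",a);cv2.imwrite("pics/side10.png",s);cv2.imwrite("pics/w10.png",w)
cv2.imwrite("pics/t10z.png",cv2.resize(a[135:235,270:420],None,fx=5.3,fy=5.3,interpolation=cv2.INTER_CUBIC))
cv2.imwrite("pics/s10z.png",cv2.resize(s[160:280,290:400],None,fx=5,fy=5,interpolation=cv2.INTER_CUBIC))
E
```

```text
16.4 [0.57319 0.1237  0.2974 ] M [-0.051 -0.006  0.023] 0.5014144464319704
[ 9.e-04 -1.e-03 -1.e+00] -0.09805822220214476
tcp in stand mm -84.70633655326412 221.61653853869896 F stand 0.7213479992699624 0.22856759554447326 -0.5077629719159463
```

View pics/t10z.png

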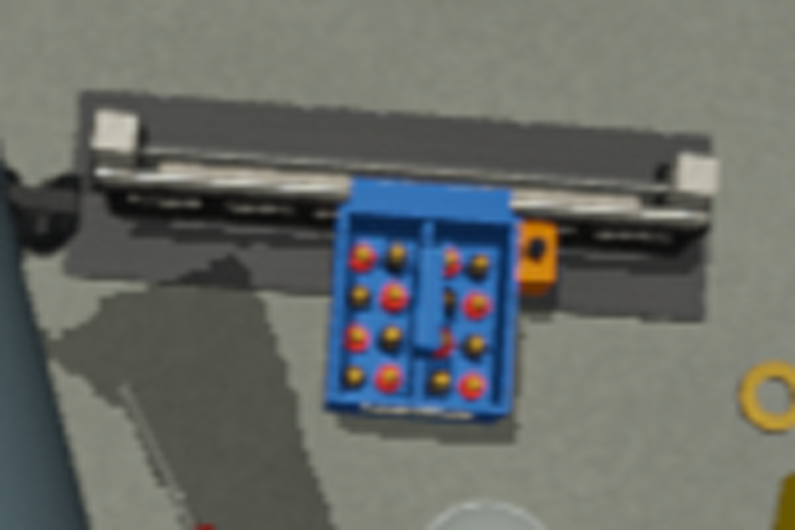

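View pics/s10z.png

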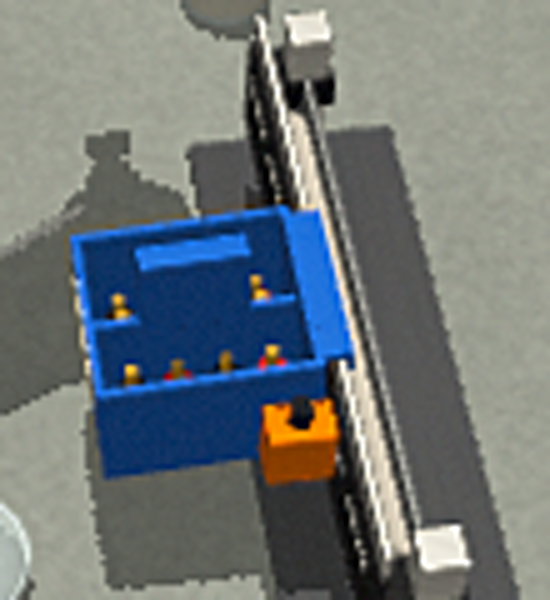

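View pics/side10.png

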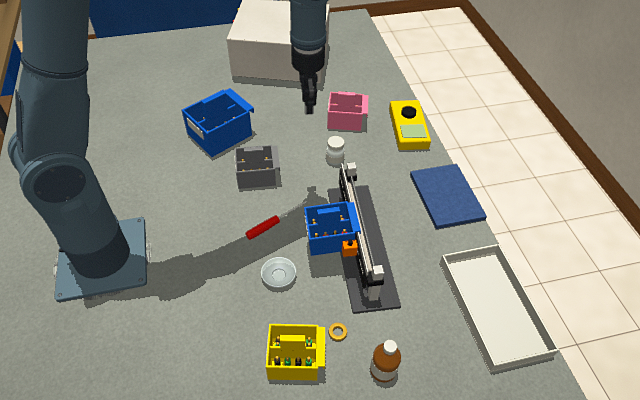

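```bash
python3 - <<'E'
import cv2
a=cv2.imread("pics/top10.png");s=cv2.imread("pics/side10.png")
cv2.imwrite("pics/t10b.png",cv2.resize(a[165:220,328:382],None,fx=11,fy=11,interpolation=cv2.INTER_CUBIC))
cv2.imwrite("pics/s10b.png",cv2.resize(s[195:265,300:370],None,fx=8,fy=8,interpolation=cv2.INTER_CUBIC))
E
```

```text
(no output)
```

View pics/t10b.png

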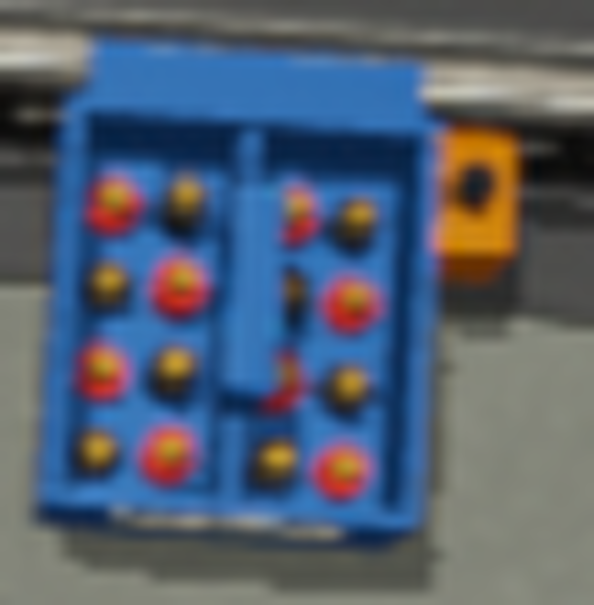

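View pics/s10b.png

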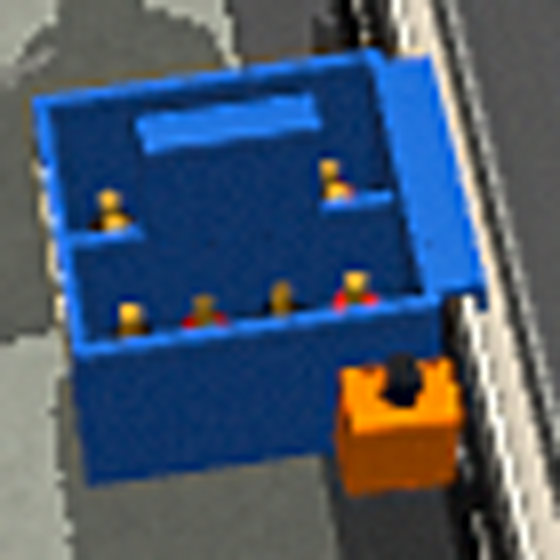

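View pics/w10.png

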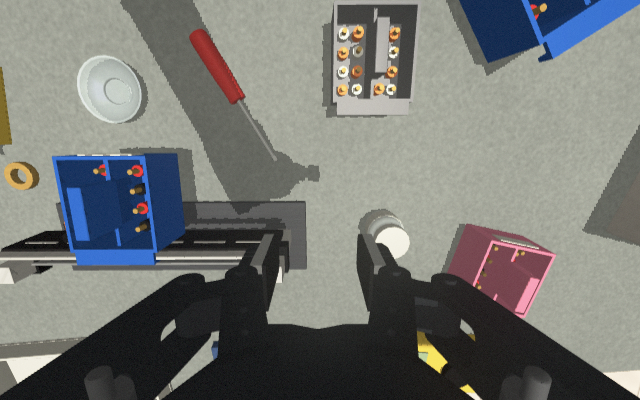

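```bash
python3 - <<'E'
from h import *
from scipy.optimize import least_squares
from scipy.spatial.transform import Rotation as R
def un(q,s,ox,oy): q=np.array(q,float);return (q+.5)/s-.5+[ox,oy]
l=np.array([(70,45,70),(70,-45,70),(-55,50,70),(-55,-50,70)])/1e3
t=un([(92,38),(425,62),(40,515),(422,527)],11,328,165)
s=un([(432,57),(484,300),(33,100),(78,355)],8,300,195)
def P(p): return l@(R.from_euler('ZYX',p[3:]).as_matrix()).T+p[:3]
f=lambda p:np.r_[(proj("top",P(p))-t).ravel(),(proj("side",P(p))-s).ravel()]
q=least_squares(f,[.573,-.114,.075,-.095,-.07,0]);print(q.x,q.fun.round(1))
S=np.array([.6367,-.1049]);a=-.0941;d=q.x[:2]-S;c,sn=np.cos(a),np.sin(a);print(c*d[0]+sn*d[1],-sn*d[0]+c*d[1])
E
```

```text
[ 0.57311893 -0.11331888  0.07036723 -0.09090842 -0.03072255  0.01410112] [-0.1  0.4 -0.1  0.4  0.4 -1.3 -0.1 -0.  -0.2  0.5  0.4 -0.8 -0.3 -0.3
 -0.4  0.6]
-0.06250873168525795 -0.014355790268185429
```

```bash
python3 -c "
from rig import r
print(r.get_obs()['t'],r.close_job())"
```

```text
the job is handed in; nothing more can be done
16.55 None
```

The blue bin is hanging on the rail, slid home against the orange stop, and I handed the job in at 16.6 s of the 58 s allowed. I gripped the smaller blue bin by its fin, lifted it over the edge and lowered it until the lip caught, about 32 mm along the rail. I then slid it gently to the stop, released it and moved the arm clear.

**Forces:** The wrist force readings stayed at or below about 10 N. At the stop the bin did not move further when pushed slightly harder, and the reading rose from 6.8 to 9.0 N.

**Last camera checks:**
- **Position:** The bin centre is at y = -14.4 mm along the stand. That matches the -14.3 mm felt at contact, so it did not spring back when released.
- **Squareness:** The bin is within about 0.003 rad of the rail in yaw.
- **Lean:** The fit gave about 2 degrees back and 0.8 degrees sideways, against the 4 degrees stated for a hanging bin. The fit is coarse for tilt, so I don't take this as a fault.
- **Plunger:** No gap to the stop shows in the top or side view. The plunger itself is hidden behind the bin, so I infer that it is pressed in from the contact and the position.
- **Other objects:** In the last side view, everything else appears to be where it started.

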